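# Snap the storage box lid shut all round

### The arm

A 7-joint arm with a two-finger parallel gripper is mounted at the origin on the work surface. World frame = base frame: x ahead of the robot, y to its left, z up, the work surface at z = 0. Lengths are in m, angles in rad, forces in N, time in s.
With the tool pointing down it reaches from about 0.425 to 0.925 m from the base axis. Payload 6.8 kg.
Tool frame: the origin (TCP) lies on the centre line of the jaws, within the pads' length; the fingertips stand 14 mm ahead of it and the grasp point (between the pads) lies 5 mm behind it (bot.finger_overhang is the distance from the TCP to the fingertips, in m); z points along the fingers, y is the line along which they close (so a half turn about z gives the same grasp; the last joint's range is limited). The gripper opens to 85 mm and grips with 20 to 120 N. Pads are 22 mm wide; open, the fingers measure 114 mm over their backs; the gripper's body (76 mm by 85 mm) begins 54 mm behind the grasp point. The pads swing forward as they close: fully open they stand 13 mm farther back than shut.
Start: joints at [1.047, 0.477, 0.022, 1.555, -0.011, 1.109, -0.083], TCP at [0.273, -0.617, 0.245] pointing down, gripper open.
Joint ranges: [-2.96, 2.96], [-0.34, 2.1], [-1.41, 1.46], [0.24, 2.44], [-1.37, 4.51], [0.17, 1.92], [-2.96, 2.96]. Speed limits (rad/s): [2.39, 2.39, 3.14, 3.14, 3.14, 3.14, 3.14].

### API

Orientations are given as a unit quaternion [w, x, y, z].
In Python, from station import bot gives the robot as it stands.
- The arm moves only by the shell command python3 -m inch 'ROWS' [OPENING] [FORCE]. ROWS is JSON, a list of rows, each a list of 4 numbers: the shift along the tool's x, y, z in m, then the turn about the tool's z in degrees. A call has 1 to 12 rows; each row shifts and turns the commanded pose from where the row before left it, along the tool's axes as they then stand; what a row does not reach is not made up. A row lasts 1/10 s, in which the tool goes at most 50 mm and 8.59 degrees, less where a joint would pass 70% of its speed; a pose out of reach is approached as far as the arm can. A call is refused whole if a number of a shift passes 0.05 or a number of a turn 8.59, either way. A call with a gripper value outside its range is refused whole. OPENING is the finger opening in m, from 0 to 0.0854, set as the call begins (- or left out, the last holds). The fingers move at their own pace and stop on an object; FORCE is the grip in N (left out, the last holds). Time passes only in rows, so rows that do not move let the fingers close. It gives the time, the measured TCP pose, the force, the opening and the grip force at its end, in the units of the state.
- bot.get_obs(): the state, without advancing time (a new reading comes with each control period).
- bot.read_camera(name): name is "side" or "top"; returns a dict with "color" (384x512x3 uint8, red, green, blue), "mtx" (3x3 intrinsics, pixels), "world_from_camera" (4x4, takes a point from camera to world coordinates). Camera axes: x right, y up, looking along -z (the intrinsics and any distortion apply to the point x, -y, -z); pixel columns grow to the right and rows downward; lengths in m; the calibration is good to about 2 mm. A picture is of the moment at which its call begins. There is no depth.
- bot.hand_in(): hands the job in; it is judged then, once.
The state is a dict: "t": time; "q": joint angles; "joint_vel": joint speeds; "joint_torque": joint torques, N m; "eef_pos": TCP position; "tool_rot": TCP orientation; "contact_force": force on the tool from outside, world axes, zero at the start; "torque": the same for the moment, N m; "gripper_width": opening from 0.0 (shut) to 1.0 (fully open); "grasp_force": force on a finger pad.
Only numpy, scipy, OpenCV 4.12 (cv2) and the standard library are available. Lean on these libraries where they do the work, as an engineer would, in place of code of your own. Each camera call takes 0.05 s, during which the arm holds its last target. There are 200 camera calls.

### The job

The lid of the food storage box on the slate is not closed: go round it and press each of its four teal rim sections down with the fingertips until every one is snapped fully shut, flush with the lid's white corners (some stand higher than others). Only press: do not lift, tip or shove the box, and leave the kettle, carafe, filter basket, teaspoons, trivet and mug where they are.

Things in the scene. Friction and masses are not known exactly. Their poses are not given: they have to be found in the camera images.
- box: food storage box, loose, about 1 kg: pale plastic body 180 x 128 mm, white lid 188 x 136 mm that stays on. Origin at the centre of the underside, x along the long side, z up. White middle of the lid 74 mm above the underside; four teal rim sections around it, one per side, 30 mm wide, 4 mm thick; between them four fixed white corners, tops 78.5 mm above the underside
- rim_far (a joint): teal rim section on the box's +x side, 70 mm long, hinged on its inner edge 64 mm from the lid's centre. 0 = fully raised (outer edge 8 mm above the corners), 0.28 rad = shut against its stop, top flush with the corners. A stiff fit: it takes about 7 N down at its press point and stays wherever it is left, so a half press leaves it half shut. Starts anywhere from 0 to 0.18
- press_far (a point): press point: on the top face of the teal section on the box's +x side, midway along it, 20 mm out from its hinge and 10 mm in from its outer edge; when shut it lies 78.5 mm above the box's underside, up to 6 mm lower than when raised
- rim_left (a joint): teal rim section on the box's +y side, 122 mm long, hinged on its inner edge 38 mm from the lid's centre. 0 = fully raised (outer edge 8 mm above the corners), 0.28 rad = shut against its stop, top flush with the corners. A stiff fit: it takes about 7 N down at its press point and stays wherever it is left, so a half press leaves it half shut. Starts anywhere from 0 to 0.18
- press_left (a point): press point: on the top face of the teal section on the box's +y side, midway along it, 20 mm out from its hinge and 10 mm in from its outer edge; when shut it lies 78.5 mm above the box's underside, up to 6 mm lower than when raised
- rim_near (a joint): teal rim section on the box's -x side, 70 mm long, hinged on its inner edge 64 mm from the lid's centre. 0 = fully raised (outer edge 8 mm above the corners), 0.28 rad = shut against its stop, top flush with the corners. A stiff fit: it takes about 7 N down at its press point and stays wherever it is left, so a half press leaves it half shut. Starts anywhere from 0 to 0.18
- press_near (a point): press point: on the top face of the teal section on the box's -x side, midway along it, 20 mm out from its hinge and 10 mm in from its outer edge; when shut it lies 78.5 mm above the box's underside, up to 6 mm lower than when raised
- rim_right (a joint): teal rim section on the box's -y side, 122 mm long, hinged on its inner edge 38 mm from the lid's centre. 0 = fully raised (outer edge 8 mm above the corners), 0.28 rad = shut against its stop, top flush with the corners. A stiff fit: it takes about 7 N down at its press point and stays wherever it is left, so a half press leaves it half shut. Starts anywhere from 0 to 0.18
- press_right (a point): press point: on the top face of the teal section on the box's -y side, midway along it, 20 mm out from its hinge and 10 mm in from its outer edge; when shut it lies 78.5 mm above the box's underside, up to 6 mm lower than when raised
- kettle: brushed steel kettle, 164 mm across the base, 165 mm tall, black handle; loose, to be left alone. Origin at the centre of the underside
- carafe: frosted glass carafe with a cork stopper, 120 mm across, 203 mm tall; loose, to be left alone. Origin at the centre of the underside
- filter_basket: white plastic filter basket, open cup 92 mm across the rim, 55 mm tall, with a small tab; loose, to be left alone. Origin at the centre of the underside
- trivet: round coral silicone trivet, 170 mm across, 8 mm thick; loose, to be left alone. Origin at the centre of the underside
- spoon_a: steel teaspoon, 140 mm long, lying on the slate beside the box; loose, to be left alone. Origin at the middle of its underside
- spoon_b: steel teaspoon, 130 mm long, lying on the trivet; loose, to be left alone. Origin at the middle of its underside
- mug: blue mug, 82 mm across, 90 mm tall; loose, to be left alone. Origin at the centre of the underside
Not all that is in view belongs to the job. Leave any purple look-alike of the box alone.

How it is judged:
At the end, for the whole second after the job is handed in: All four rim sections are shut (joint above 0.25 of 0.28 rad), the box stands upright on the slate (tilt under 0.05 rad, underside under 6 mm), at rest, and within 40 mm of where it started (value of joint each of rim_far, rim_left, rim_near, rim_right above 0.25 rad and angle between box's own z axis and vertical below 0.05 rad and height (world z) of box below 0.006 m and distance of box from where it was at the start of the episode below 0.04 m and linear speed of box below 0.02 m/s); the robot touches nothing.
It fails at once if the box is lifted or tipped (underside above 15 mm, or tilt above 0.2 rad) (height (world z) of box above 0.015 m or angle between box's own z axis and vertical above 0.2 rad).
It fails at once if the box is shoved more than 60 mm (distance of box from where it was at the start of the episode above 0.06 m).
It fails at once if another thing is moved or lifted by more than 30 mm (distance of any of kettle, carafe, filter_basket, trivet, spoon_a, spoon_b, mug from where it was at the start of the episode above 0.03 m).
It also fails if it takes over 58 s, if anything falls off the work surface, if the arm or the gripper's body presses on something with over 40 N, if the wrist force passes 120 N, or if a joint passes its speed limit or range.

## Working session

There is one attempt and no reset: what is moved stays moved. The work goes in short steps, Python scripts to look and compute and a shell command to move; the robot and the scene stay as the last step left them, time stands still between calls to the robot, and variables do not carry over. Pictures are saved under pics/ and viewed, at most 10 in all, crops included, and the job is handed in when it is done.

```bash
mkdir -p pics; ls; python3 - <<'E'
from station import bot
import cv2, numpy as np
o=bot.get_obs(); print(o['t'],o['eef_pos'],o['tool_rot'],o['gripper_width'],bot.finger_overhang)
for n in ('top','side'):
    c=bot.read_camera(n); cv2.imwrite(f'pics/{n}0.png',cv2.cvtColor(c['color'],cv2.COLOR_RGB2BGR))
    print(n,c['mtx'].round(1).tolist(),c['world_from_camera'].round(3).tolist(),[k for k in c])
E
```

```text
pics
0.0 [ 0.27242116 -0.61696542  0.244317  ] [-8.85573391e-04  9.78458431e-01  2.06441879e-01 -2.56900497e-04] 1.0010084092309899 0.014
top [[356.7, 0.0, 252.7], [0.0, 356.7, 192.1], [0.0, 0.0, 1.0]] [[-0.015, 0.978, -0.207, 0.297], [-1.0, -0.015, -0.0, 0.035], [-0.004, 0.207, 0.978, 1.262], [0.0, 0.0, 0.0, 1.0]] ['color', 'mtx', 'world_from_camera']
side [[351.3, 0.0, 258.9], [0.0, 351.3, 189.0], [0.0, 0.0, 1.0]] [[-0.891, 0.32, -0.322, 0.093], [-0.454, -0.651, 0.609, 0.858], [-0.015, 0.689, 0.725, 1.118], [0.0, 0.0, 0.0, 1.0]] ['color', 'mtx', 'world_from_camera']
```

View pics/top0.png

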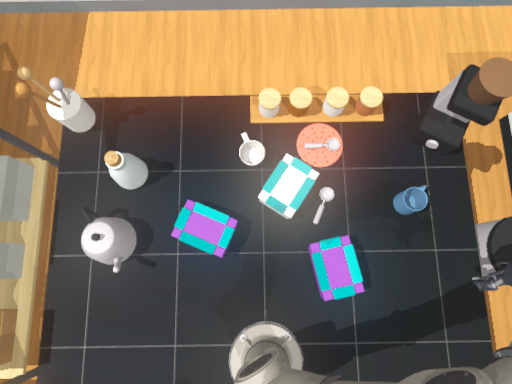

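View pics/side0.png

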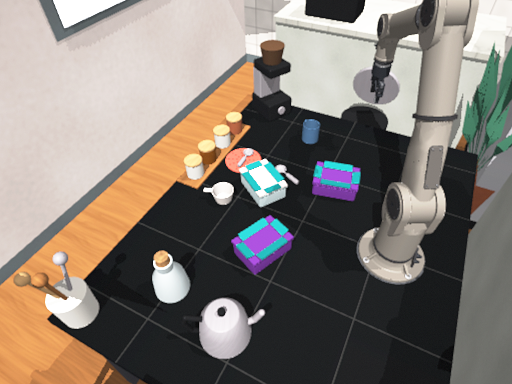

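Candidates: the white-lidded box at top (289,186), and the purple-lidded ones at (205,228) and (337,268). By the description it is the white one. I'll check that in a crop while measuring.

```bash
cat > h.py <<'E'
from station import bot
import cv2, numpy as np
def cast(c,uv,z):
    uv=np.atleast_2d(uv).astype(float); K=c['mtx']; T=c['world_from_camera']
    d=np.c_[(uv[:,0]-K[0,2])/K[0,0],-(uv[:,1]-K[1,2])/K[1,1],-np.ones(len(uv))]@T[:3,:3].T
    return T[:3,3]+d*((z-T[2,3])/d[:,2])[:,None]
def proj(c,P):
    T=c['world_from_camera']; p=(np.atleast_2d(P)-T[:3,3])@T[:3,:3]
    q=np.c_[p[:,0],-p[:,1],-p[:,2]]@c['mtx'].T; return q[:,:2]/q[:,2:]
def teal(c):
    h=cv2.cvtColor(c['color'],cv2.COLOR_RGB2HSV); return cv2.inRange(h,(80,120,60),(98,255,255))
E
python3 - <<'E'
from h import *
out=[]
for n,(u,v) in (('top',(289,186)),('side',(264,180))):
    c=bot.read_camera(n); m=teal(c); w=np.zeros_like(m); cv2.circle(w,(u,v),38 if n=='top' else 28,255,-1); m&=w
    k,l,s,ce=cv2.connectedComponentsWithStats(m)
    P=[]
    for i in range(1,k):
        if s[i,4]>15:
            p=cast(c,ce[i],0.0815)[0]; P.append(p[:2]); print(n,s[i,4],ce[i].round(1),p.round(4))
    pts=cv2.findNonZero(m)[:,0]; wp=cast(c,pts,0.081)[:,:2]
    r=cv2.minAreaRect((wp*1000).astype(np.float32)); print('rect mm',r)
    a=c['color'][v-40:v+40,u-50:u+50]; out.append(cv2.resize(a,None,fx=4,fy=4,interpolation=cv2.INTER_CUBIC))
cv2.imwrite('pics/crop.png',cv2.cvtColor(np.hstack(out),cv2.COLOR_RGB2BGR))
E
```

```text
top 141 [300.7 165.8] [ 0.6367 -0.1308  0.0815]
top 276 [274.6 176.6] [ 0.5997 -0.0402  0.0815]
top 268 [301.8 193.2] [ 0.5403 -0.1306  0.0815]
top 151 [275.9 203.7] [ 0.5056 -0.0421  0.0815]
rect mm ((571.477294921875, -86.01219177246094), (136.2346954345703, 185.6361541748047), 55.86695861816406)
side 76 [253.4 165.1] [ 0.6401 -0.1309  0.0815]
side 162 [273.7 171.5] [ 0.5434 -0.1333  0.0815]
side 140 [251.2 181. ] [ 0.6031 -0.0399  0.0815]
side 75 [272.3 188. ] [ 0.507  -0.0426  0.0815]
rect mm ((573.2431640625, -90.6536865234375), (145.1017608642578, 188.26466369628906), 55.82813262939453)
```

View pics/crop.png

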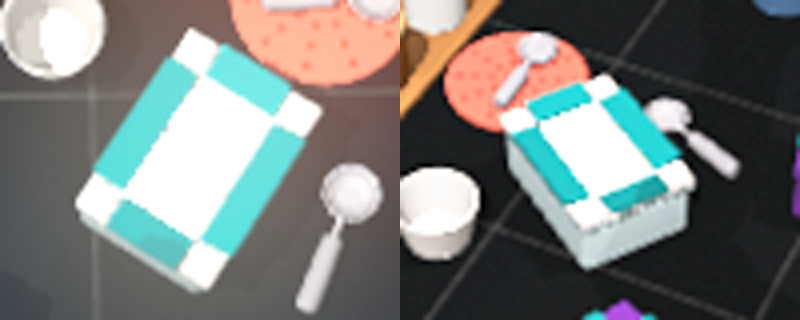

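Crop check: a white lid with four teal sections and white corners, so this is the right box. Its centre is about (0.572, -0.0865) with the long axis at -34°. I'll close the fingers, align the tool (-32°) and move towards the right section.

```bash
python3 -m inch '[[0,0,0,-8],[0,0,0,-8],[0,0,0,-8],[0,0,0,-8],[0,0,0,0]]' 0 20; python3 -m inch '[[0.046,-0.004,0,0],[0.046,-0.004,0,0],[0.046,-0.004,0,0],[0.046,-0.004,0,0],[0.046,-0.004,0,0],[0.046,-0.004,0,0],[0.046,-0.004,0,0],[0.046,-0.004,0,0],[0.046,-0.004,0,0],[0.046,-0.004,0,0],[0.046,-0.004,0,0],[0.04,-0.004,0,0]]'; cat >> h.py <<'E'
from scipy.spatial.transform import Rotation as R
C=np.array([.5717,-.0865]); a=np.radians(-34); ex=np.array([np.cos(a),np.sin(a)]); ey=np.array([-ex[1],ex[0]])
PP=dict(far=C+.084*ex,near=C-.084*ex,left=C+.058*ey,right=C-.058*ey)
def go(name):
    o=bot.get_obs(); r=R.from_quat(np.roll(o['tool_rot'],-1)); 
    d=r.inv().apply(np.r_[PP[name]-o['eef_pos'][:2],0]); X=r.as_matrix()[:,0]
    print(name,'t',round(o['t'],2),'z',o['eef_pos'][2].round(4),'shift',d.round(4),'xdeg',np.degrees(np.arctan2(X[1],X[0])).round(1),'tilt',r.as_matrix()[2,2].round(5),'F',np.round(o['contact_force'],1),'w',round(o['gripper_width'],2))
E
python3 -c "from h import *; go('right')"
```

```text
t: 0.7
eef_pos: [0.2724, -0.6174, 0.245]
tool_rot: [-0.0, 0.883, 0.469, 0.0]
contact_force: [-0.4, -0.1, 0.2]
gripper_width: 0.145
grasp_force: 0.0
t: 1.9
eef_pos: [0.5406, -0.1364, 0.2455]
tool_rot: [-0.0, 0.884, 0.467, 0.0]
contact_force: [0.4, -0.5, -0.1]
gripper_width: 0.003
grasp_force: 0.0
right t 1.9 z 0.2455 shift [ 0.0007 -0.0021 -0.    ] xdeg 55.6 tilt -1.0 F [ 0.4 -0.5 -0.1] w 0.0
```

```bash
python3 -m inch '[[0.001,-0.002,0.04,0],[0,0,0.04,0],[0,0,0.035,0],[0,0,0.01,0],[0,0,0,0],[0,0,0,0]]'; python3 - <<'E'
from h import *
go('right'); out=[]
for n,(u,v) in (('top',(289,186)),('side',(264,180))):
    c=bot.read_camera(n); a=c['color'][v-40:v+40,u-50:u+50]; out.append(cv2.resize(a,None,fx=4,fy=4,interpolation=cv2.INTER_CUBIC))
cv2.imwrite('pics/c2.png',cv2.cvtColor(np.hstack(out),cv2.COLOR_RGB2BGR))
E
```

```text
t: 2.5
eef_pos: [0.5397, -0.1371, 0.1218]
tool_rot: [0.001, 0.884, 0.467, 0.001]
contact_force: [1.4, 0.1, 0.8]
gripper_width: 0.001
grasp_force: 0.0
right t 2.5 z 0.1218 shift [ 0.0018 -0.0018 -0.    ] xdeg 55.7 tilt -1.0 F [1.4 0.1 0.8] w 0.0
```

View pics/c2.png

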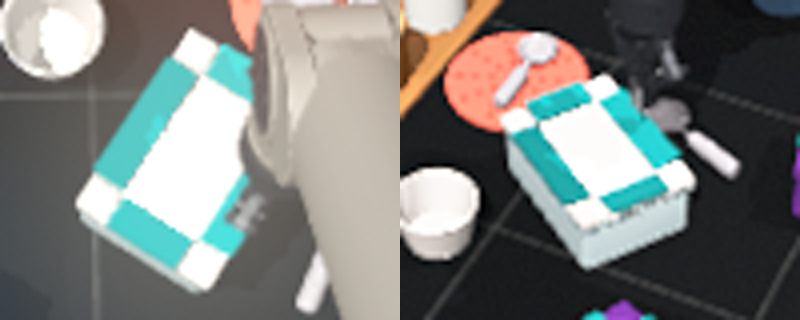

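The tip hangs just behind and above the right section in the side view (crop 640,97), as expected at that height. I'll press it down gradually.

```bash
python3 -m inch '[[0.002,-0.002,0.01,0],[0,0,0.008,0],[0,0,0.004,0],[0,0,0.002,0],[0,0,0.002,0]]'; python3 -m inch '[[0,0,0.002,0],[0,0,0.001,0],[0,0,0,0]]';  python3 -c "from h import *; go('right')"
```

```text
t: 3.1
eef_pos: [0.5373, -0.1349, 0.0942]
tool_rot: [-0.0, 0.884, 0.468, -0.001]
contact_force: [-3.5, -2.4, 5.1]
gripper_width: 0.001
grasp_force: 2.7
t: 3.4
eef_pos: [0.5372, -0.1351, 0.0924]
tool_rot: [0.0, 0.884, 0.468, -0.001]
contact_force: [-7.5, -1.6, 15.8]
gripper_width: 0.002
grasp_force: 8.1
right t 3.4 z 0.0924 shift [ 0.0016  0.0014 -0.    ] xdeg 55.8 tilt -1.0 F [-7.5 -1.6 15.8] w 0.0
```

```bash
python3 -m inch '[[0,0,0.002,0],[0,0,0.002,0],[0,0,0,0]]';  python3 -c "from h import *; go('right')"
```

```text
t: 3.7
eef_pos: [0.5374, -0.1352, 0.0918]
tool_rot: [0.001, 0.884, 0.467, -0.001]
contact_force: [-19.2, 0.7, 50.1]
gripper_width: 0.0
grasp_force: 25.1
right t 3.7 z 0.0918 shift [ 0.0016  0.0012 -0.    ] xdeg 55.7 tilt -0.99999 F [-19.2   0.7  50.1] w 0.0
```

At 50 N with no further travel, the right section is against its stop. Next is the far section, after a lift.

```bash
python3 -m inch '[[0,0,-0.01,0],[0,0,-0.025,0],[0.03,0.042,0,0],[0.03,0.042,0,0],[0,0,0,0],[0,0,0,0]]';  python3 -c "from h import *; go('far')"
```

```text
t: 4.3
eef_pos: [0.6386, -0.1312, 0.1214]
tool_rot: [-0.0, 0.884, 0.468, -0.0]
contact_force: [-0.8, -0.9, -0.5]
gripper_width: 0.001
grasp_force: 0.0
far t 4.3 z 0.1214 shift [-0.0004  0.0036 -0.    ] xdeg 55.9 tilt -1.0 F [-0.8 -0.9 -0.5] w 0.0
```

```bash
python3 -m inch '[[0,0.003,0.01,0],[0,0,0.008,0],[0,0,0.004,0],[0,0,0.003,0],[0,0,0.002,0],[0,0,0.002,0],[0,0,0.001,0],[0,0,0,0]]';  python3 -c "from h import *; go('far')"
```

```text
t: 5.1
eef_pos: [0.6404, -0.1341, 0.0929]
tool_rot: [0.0, 0.884, 0.468, -0.0]
contact_force: [-2.0, -1.4, 3.4]
gripper_width: -0.001
grasp_force: 2.0
far t 5.1 z 0.0929 shift [ 0.001   0.0005 -0.    ] xdeg 55.8 tilt -1.0 F [-2.  -1.4  3.4] w -0.0
```

```bash
python3 -m inch '[[0,0,0.002,0],[0,0,0.002,0],[0,0,0.001,0],[0,0,0,0]]';  python3 -c "from h import *; go('far')"
```

```text
t: 5.5
eef_pos: [0.6407, -0.1342, 0.0921]
tool_rot: [0.001, 0.884, 0.468, -0.0]
contact_force: [-14.5, -0.6, 34.7]
gripper_width: 0.003
grasp_force: 17.2
far t 5.5 z 0.0921 shift [ 0.0009  0.0001 -0.    ] xdeg 55.8 tilt -1.0 F [-14.5  -0.6  34.7] w 0.0
```

```bash
python3 -m inch '[[0,0,0.001,0],[0,0,0,0],[0,0,-0.01,0],[0,0,-0.026,0],[0.029,-0.042,0,0],[0.029,-0.042,0,0],[0,0,0,0],[0,0,0,0]]';  python3 -c "from h import *; go('left')"
```

```text
t: 6.3
eef_pos: [0.6043, -0.0383, 0.1226]
tool_rot: [-0.0, 0.883, 0.47, 0.0]
contact_force: [-0.1, -0.2, 0.1]
gripper_width: -0.001
grasp_force: 0.0
left t 6.3 z 0.1226 shift [-0.0002 -0.     -0.    ] xdeg 56.0 tilt -1.0 F [-0.1 -0.2  0.1] w -0.0
```

```bash
python3 -m inch '[[0,0,0.01,0],[0,0,0.008,0],[0,0,0.004,0],[0,0,0.003,0],[0,0,0.002,0],[0,0,0.002,0],[0,0,0.002,0],[0,0,0,0]]';  python3 -c "from h import *; go('left')"; python3 -m inch '[[0,0,0.002,0],[0,0,0.001,0],[0,0,0,0]]';  python3 -c "from h import *; go('left')"
```

```text
t: 7.1
eef_pos: [0.6045, -0.0404, 0.0925]
tool_rot: [0.0, 0.884, 0.468, 0.0]
contact_force: [-4.3, -0.1, 10.3]
gripper_width: 0.001
grasp_force: 5.4
left t 7.1 z 0.0925 shift [ 0.0014 -0.0014 -0.    ] xdeg 55.8 tilt -1.0 F [-4.3 -0.1 10.3] w 0.0
t: 7.4
eef_pos: [0.6047, -0.0403, 0.0922]
tool_rot: [0.001, 0.884, 0.468, 0.0]
contact_force: [-12.7, -0.8, 32.5]
gripper_width: 0.004
grasp_force: 16.2
left t 7.4 z 0.0922 shift [ 0.0013 -0.0016 -0.    ] xdeg 55.8 tilt -1.0 F [-12.7  -0.8  32.5] w 0.0
```

Left is shut. Now near (tool x -0.058, y -0.084).

```bash
python3 -m inch '[[0,0,0.001,0],[0,0,0,0],[0,0,-0.01,0],[0,0,-0.026,0],[-0.028,-0.043,0,0],[-0.029,-0.042,0,0],[0,0,0,0],[0,0,0,0]]';  python3 -c "from h import *; go('near')"
```

```text
t: 8.2
eef_pos: [0.5034, -0.0398, 0.1234]
tool_rot: [0.0, 0.884, 0.468, -0.0]
contact_force: [0.2, -0.1, -0.2]
gripper_width: 0.002
grasp_force: 0.0
near t 8.2 z 0.1234 shift [-0.0005 -0.0013 -0.    ] xdeg 55.8 tilt -1.0 F [ 0.2 -0.1 -0.2] w 0.0
```

```bash
python3 -m inch '[[0,-0.001,0.01,0],[0,0,0.008,0],[0,0,0.005,0],[0,0,0.003,0],[0,0,0.002,0],[0,0,0.002,0],[0,0,0.002,0],[0,0,0,0]]';  python3 -c "from h import *; go('near')"; python3 -m inch '[[0,0,0.002,0],[0,0,0.001,0],[0,0,0,0]]';  python3 -c "from h import *; go('near')"
```

```text
t: 9.0
eef_pos: [0.5033, -0.0381, 0.0922]
tool_rot: [-0.0, 0.884, 0.468, -0.001]
contact_force: [-8.7, 2.2, 19.7]
gripper_width: 0.001
grasp_force: 9.9
near t 9.0 z 0.0922 shift [-0.0019 -0.0002  0.    ] xdeg 55.9 tilt -1.0 F [-8.7  2.2 19.7] w 0.0
t: 9.3
eef_pos: [0.5034, -0.0381, 0.0917]
tool_rot: [0.0, 0.884, 0.468, -0.001]
contact_force: [-17.2, 2.2, 49.5]
gripper_width: -0.002
grasp_force: 24.6
near t 9.3 z 0.0917 shift [-0.002  -0.0003  0.    ] xdeg 55.8 tilt -1.0 F [-17.2   2.2  49.5] w -0.0
```

Near is shut. I'll lift well clear, back away and look.

```bash
python3 -m inch '[[0,0,-0.01,0],[0,0,-0.04,0],[0,0,-0.05,0],[0,0,-0.05,0],[-0.04,0,0,0],[-0.045,0,0,0],[-0.045,0,0,0],[-0.045,0,0,0],[-0.045,0,0,0],[-0.045,0,0,0],[-0.045,0,0,0],[-0.045,0,0,0]]'; python3 -m inch '[[-0.04,0,0,0],[-0.04,0,0,0],[0,0,0,0],[0,0,0,0],[0,0,0,0]]'; python3 - <<'E'
from h import *
out=[]
for n,(u,v) in (('top',(289,186)),('side',(264,180))):
    c=bot.read_camera(n); a=c['color'][v-40:v+40,u-50:u+50]; out.append(cv2.resize(a,None,fx=4,fy=4,interpolation=cv2.INTER_CUBIC))
    m=teal(c); w=np.zeros_like(m); cv2.circle(w,(u,v),38 if n=='top' else 28,255,-1); m&=w
    k,l,s,ce=cv2.connectedComponentsWithStats(m)
    for i in range(1,k):
        if s[i,4]>15: print(n,s[i,4],ce[i].round(1),cast(c,ce[i],0.0785)[0].round(4))
cv2.imwrite('pics/c3.png',cv2.cvtColor(np.hstack(out),cv2.COLOR_RGB2BGR))
E
```

```text
t: 10.5
eef_pos: [0.3032, -0.3343, 0.2382]
tool_rot: [0.0, 0.884, 0.468, 0.0]
contact_force: [1.5, -0.5, 0.2]
gripper_width: -0.001
grasp_force: 0.0
t: 11.0
eef_pos: [0.2601, -0.3981, 0.238]
tool_rot: [-0.0, 0.883, 0.469, 0.0]
contact_force: [0.3, 0.3, 0.5]
gripper_width: 0.001
grasp_force: 0.0
top 133 [300.8 165.9] [ 0.637  -0.1316  0.0785]
top 284 [274.4 176.6] [ 0.6005 -0.0397  0.0785]
top 276 [301.9 193.6] [ 0.5396 -0.1313  0.0785]
top 163 [275.7 204.2] [ 0.5045 -0.0413  0.0785]
side 65 [253.2 165.5] [ 0.6412 -0.1312  0.0785]
side 147 [274.1 172. ] [ 0.5421 -0.134   0.0785]
side 143 [251.  181.3] [ 0.6044 -0.0407  0.0785]
side 93 [272.2 188.7] [ 0.5067 -0.0412  0.0785]
```

View pics/c3.png

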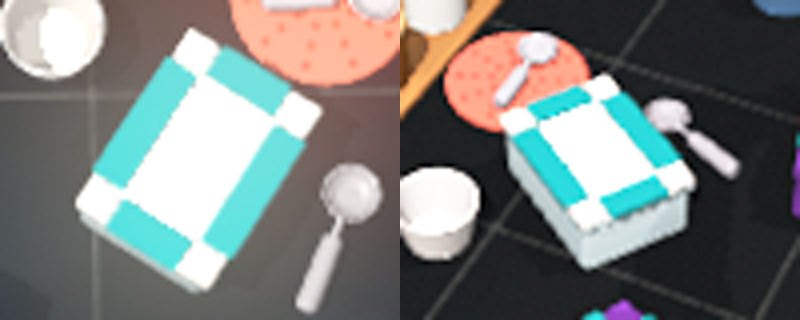

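All four sections now lie flush with the corners and share one shade. The box, spoons, trivet and basket haven't moved.

```bash
python3 -c "from station import bot; print(bot.hand_in())"
```

```text
the job is handed in; nothing more can be done
None
```

I pressed all four teal rim sections down to their stops (about 30–50 N each) and handed the job in at about 11 s. The last pictures show them flush with the white corners and the box and the things beside it not visibly moved; the hand-in gave no verdict.

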